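# Find the thread hand of a jar lid in the vanity drawer

## Task

Pull the upper drawer of the wooden cosmetics chest out to its stop, then unscrew the lid of the left one of the two square jars in it (left as you face the chest from the robot). The two jars hold the two parts of a hair treatment and have opposite threads so that their lids cannot be mixed up, and nothing outside shows which is which: try the lid a little both ways, turn it the way that gives, and lift it straight off, with both jars left sitting square in their wells, the drawer left out and everything else left alone. Finish still holding that lid in the gripper, level and still, about 8 cm above its seat over the open jar.

Things in the scene. Friction and masses are not known exactly. Their poses are not given: they have to be found in the camera images.
- chest: wooden cosmetics chest fixed on the counter, 240 mm deep (x), 300 mm wide (y), 175 mm high, with two drawers one above the other; origin at the centre of its underside; its own -x axis points out of the drawer fronts towards the robot (within 13 degrees), its +y axis to the left as the robot faces it. The front face is at x = -120 mm
- drawer_upper (a joint): upper drawer, m: 0 shut, 0.15 out at its stop; it slides along the chest's -x axis, about 3 N of rubbing friction, stays where it is left. Shut at the start. Its front panel is 12 mm thick and reaches 162 mm above the counter, its side and back walls reach 121 mm. A small grey nail buffer lies loose in its back
- drawer_lower (a joint): lower drawer, m: 0 shut, grows as it opens (not part of the job; may stand up to 20 mm open)
- drawer_upper_handle (a point): centre of the upper drawer's round brass bar handle, 11 mm thick, 110 mm long along the chest's y, its axis 35 mm in front of the drawer front (29 mm of free gap behind it), 26 mm below the chest's top; moves with the drawer
- well_left (a point): centre of the floor of the left square well (61 x 61 mm, 14 mm deep, sides parallel to the chest) in the upper drawer's fitted insert, 95 mm above the counter; axes parallel to the chest's; moves with the drawer. With the drawer out, it lies 72 mm in front of the chest's front face and 66 mm behind the inside of the drawer's front panel
- well_right (a point): the same for the right well, 110 mm from the left one
- lid_left: ribbed round aluminium screw lid in the left well, 56 mm across, 24 high, 45 g; origin at centre of its underside, 38 mm above the well floor when screwed on, 4 above the jar's shoulder. From tight, the wrong way meets a stop in 0.1 rad; the right way it runs freely and is off the threads between 0.85 and 1.6 rad (1.2 is best), then lifts straight off; before that a pull lifts the jar too
- lid_right: the same lid on the jar in the right well (not to be opened)
- jar_1: one of two like square amber glass jars, 58 x 58 mm, shoulder 34 mm high, round neck 37 mm across up to 57 mm; 220 g; origin at the centre of its underside, on a well's floor with 1.5 mm of play each side (it can turn 0.05 rad). Stands in the left or the right well; its thread is of the other hand than jar_2's
- jar_2: the other jar, alike outside, in the other well
- hairbrush: paddle hairbrush with wooden handle, 255 mm long along its x, up to 34 mm high, lying crosswise on the counter in front of the chest; origin on the counter under its middle (bystander)
- ceramic_jar: orange ceramic lidded jar, 115 mm across, 131 mm high, origin under its centre (bystander)
- straightener: black aluminium stand with a hair straightener standing in it, 100 x 130 mm, 235 mm high, origin under its centre (bystander)
- perfume_1: square perfume bottle on the glass tray, 34 x 56 mm, 96 mm high, origin under its centre (bystander)
- perfume_2: round perfume bottle with ball stopper on the glass tray, 52 mm across, 112 mm high, origin under its centre (bystander)
- tumbler: white ceramic tumbler with two toothbrushes, 72 mm across, 200 mm high, origin under its centre (bystander)

How it is judged:
On the way, in this order (a step that is already met when the one before it is completed fails the run):
1. the upper drawer is out at its stop, the lid still on (value of joint drawer_upper above 0.143 m and z of lid_left in the frame of well_left below 0.045 m), for 0.2 s.
2. the left jar's lid has been turned loose on its jar (angle between the x axis of lid_left and the x axis of well_left, either way round above 0.6 rad and z of lid_left in the frame of well_left below 0.05 m), for 0.1 s.
3. the lid is lifted off the neck (z of lid_left in the frame of well_left above 0.065 m), for 0.1 s.
At the end, for the whole second after the job is handed in: Left lid held by the gripper alone, 50 to 130 mm above its screwed-on height, within 40 mm of over its well, level to 17 degrees, still; upper drawer within 20 mm of its stop; both jars upright on their well floors (5 mm); right lid on (4 mm) and turned under 20 degrees (value of joint drawer_upper above 0.13 m and z of lid_left in the frame of well_left between 0.088 and 0.168 m and horizontal distance between lid_left and well_left below 0.04 m and angle between lid_left's own z axis and vertical below 0.3 rad and linear speed of lid_left below 0.03 m/s and contact force between the fingers and lid_left above 2 N and contact force between each of jar_1, jar_2, chest and lid_left below 0.05 N and z of each of jar_1, jar_2 in the frame of well_left below 0.005 m and angle between each of jar_1, jar_2's own z axis and vertical below 0.1 rad and z of lid_right in the frame of well_right below 0.042 m and angle between the x axis of lid_right and the x axis of well_right, either way round below 0.35 rad); the arm keeps its last pose, push and grip.
It fails at once if a jar pulled up out of its well with the lid (more than 8 mm) (z of any of jar_1, jar_2 in the frame of well_left above 0.008 m).
It fails at once if a jar wrenched round in its well (more than 10 degrees) (angle between the x axis of any of jar_1, jar_2 and the x axis of well_left, either way round above 0.175 rad).
It fails at once if the right jar's lid taken off or turned loose (z of lid_right in the frame of well_right above 0.048 m or angle between the x axis of lid_right and the x axis of well_right, either way round above 0.5 rad).
It fails at once if the lower drawer pulled out (value of joint drawer_lower above 0.06 m).
It fails at once if a bystander on the counter pushed more than 30 mm (distance of any of hairbrush, ceramic_jar, straightener, perfume_1, perfume_2, tumbler from where it was at the start of the episode above 0.03 m).
It also fails if it takes over 53 s, if anything falls off the work surface, if the arm or the gripper's body presses on something with over 40 N, if the wrist force passes 120 N, or if a joint passes its speed limit or range.

## Robot

A 7-joint arm with a two-finger parallel gripper is mounted at the origin on the work surface. World frame = base frame: x ahead of the robot, y to its left, z up, the work surface at z = 0. Lengths are in m, angles in rad, forces in N, time in s.
With the tool pointing down it reaches from about 0.4 to 0.9 m from the base axis. Payload 5.5 kg.
Tool frame: the origin (TCP) lies at the very end of the fingers, on their centre line; the grasp point (between the pads) lies 19 mm behind it; z points along the fingers, y is the direction in which the jaws open and shut (so a half turn about z gives the same grasp; the last joint's range is limited). The gripper opens to 85 mm and grips with 20 to 120 N. Pads are 22 mm wide; open, the fingers measure 114 mm over their backs; the gripper's body (76 mm by 85 mm) begins 54 mm behind the grasp point. The pads swing forward as they close: fully open they stand 13 mm farther back than shut.
Start: joints at [1.605, 0.501, -0.427, 1.55, 0.221, 1.138, -0.21], TCP at [0.147, -0.633, 0.231] pointing down, gripper open.
Joint ranges: [-2.88, 2.88], [-0.31, 2.03], [-1.54, 1.56], [0.2, 2.42], [-1.41, 4.55], [0.19, 2.02], [-2.57, 2.57]. Speed limits (rad/s): [2.57, 2.57, 3.14, 3.14, 3.14, 3.14, 3.14].

## Interface

Orientations are given as a unit quaternion [x, y, z, w].
In Python, from plant import bot gives the robot as it stands.
- The arm moves only by the tool carry_out, never from a script. Its argument "moves" is a list of rows, each a list of 2 entries, a list of its own where there are three numbers: the shift along the tool's x, y, z in mm, then the turn, a rotation vector about the tool's x, y, z in rad. A call has 1 to 5 rows; each row shifts and turns the commanded pose from where the row before left it, along the tool's axes as they then stand; what a row does not reach is not made up. A row lasts 1/8 s, in which the tool goes at most 62.5 mm and 10.7 degrees, less where a joint would pass 70% of its speed; a pose out of reach is approached as far as the arm can. A call is refused whole if a number of a shift passes 62.5 or a number of a turn 0.188, either way. A call with a gripper value outside its range is refused whole. "jaw" is the opening, from 0 (shut) to 1 (fully open), set as the call begins (left out, the last holds). The fingers move at their own pace and stop on an object; "force" is the grip in N (left out, the last holds). Time passes only in rows, so rows that do not move let the fingers close. It gives the time, the measured TCP pose, the force and the opening at its end, in the units of the state.
- bot.state(): the state, without advancing time (a new reading comes with each control period).
- bot.get_image(name): name is "side" or "top"; returns (picture, depth): 420x560x3 uint8, red, green, blue; 420x560 float32, m along the optical axis (not along the pixel's ray), 0 where there is no reading.
- bot.camera_info(name): a dict with "camera_matrix" (3x3 intrinsics, pixels), "R" (3x3) and "t" (3): a world point X has camera coordinates R X + t. Camera axes: x right, y down, z forward; pixel columns grow to the right and rows downward; lengths in m; the calibration is good to about 2 mm. A picture is of the moment at which its call begins. camera_info takes no time and is no camera call.
- bot.hand_in(): hands the job in, once; it reports no verdict.
Trained networks look in the newest picture that a camera, given by its name, has taken for a name from the list of things; names that differ only in an ending like _2 or _b are one class to them, and where a whole thing is asked for, a point or a joint stands for the part that bears it (a point fixed in the world has none). Each returns a list of dicts, best first, with "p" (0 to 1); they miss things now and then, are a little off and sometimes report something else, mostly with a low value. They report only what shows in the picture. A call takes as long as a camera call.
- bot.look_for(target, camera): "bbox" ([left, top, right, bottom] in pixels, round what is visible of it).
The state is a dict: "time": time; "q": joint angles; "joint_velocities": joint speeds; "effort": joint torques, N m; "tcp_pos": TCP position; "tool_rot": TCP orientation; "wrist_force": force on the tool from outside, world axes, zero at the start; "wrist_torque": the same for the moment, N m; "width": opening from 0.0 (shut) to 1.0 (fully open).
Only numpy, scipy, OpenCV 4.12 (cv2) and the standard library are available. Lean on these libraries where they do the work, as an engineer would, in place of code of your own. Each camera call takes 0.05 s, during which the arm holds its last target. There are 200 camera calls.

## Working session

There is one attempt and no reset: what is moved stays moved. The work goes in short steps, Python scripts to look and compute and a tool call to move; the robot and the scene stay as the last step left them, time stands still between calls to the robot, and variables do not carry over. Pictures are saved under pics/ and viewed, about 8 in all and at most 12, crops included, and the job is handed in when it is done.

Besides the shell and the picture viewer there is one more tool, called by a JSON object that holds its "method" and its "body", one argument or row to a line. carry_out: Moves the arm, as the interface text tells. Its arguments: {"type":"object","properties":{"moves":{"type":"array"},"jaw":{"type":"number"},"force":{"type":"number"}},"required":["moves"]}

```bash
mkdir -p pics; ls; cat > h.py <<'E'
import numpy as np,cv2
from plant import bot
from scipy.spatial.transform import Rotation as Ro
def snap(n,f=None):
    p,d=bot.get_image(n)
    if f: cv2.imwrite('pics/'+f,cv2.cvtColor(p,cv2.COLOR_RGB2BGR))
    return p,d
def world(n,d):
    c=bot.camera_info(n);K=np.array(c['camera_matrix']);R=np.array(c['R']);t=np.array(c['t'])
    v,u=np.mgrid[0:420,0:560]
    P=np.stack([(u-K[0,2])/K[0,0]*d,(v-K[1,2])/K[1,1]*d,d],-1)-t
    W=P@R; W[d==0]=np.nan
    return W
E
python3 - <<'E'
from h import *
s=bot.state();print(s['tcp_pos'],s['tool_rot'],s['width'])
for n in('side','top'):
    p,d=snap(n,n+'0.png');W=world(n,d);np.save(n+'0.npy',W)
    c=bot.camera_info(n);print(n,-np.array(c['R']).T@c['t'])
    for t in ('chest','drawer_upper_handle','hairbrush','straightener','ceramic_jar','tumbler','perfume_1'):
        for r in bot.look_for(t,n)[:2]: print(t,np.round(r['bbox']),round(r['p'],2))
E
```

```text
pics
[ 0.14724483 -0.63237796  0.23024649] [ 9.93460047e-01  1.14175936e-01 -6.80586649e-05 -9.92658880e-04] 0.9995244793653172
side [1.44374969 1.24012313 1.164321  ]
chest [175. 191. 294. 302.] 0.77
drawer_upper_handle [258. 206. 279. 219.] 0.4
hairbrush [290. 202. 339. 241.] 0.88
straightener [196. 134. 231. 192.] 0.82
ceramic_jar [242. 145. 265. 176.] 0.59
tumbler [323. 252. 348. 314.] 0.85
perfume_1 [401. 244. 420. 274.] 0.88
perfume_1 [386. 267. 407. 298.] 0.66
top [0.47691632 0.00497408 1.55243818]
chest [210.  83. 324. 192.] 0.86
chest [240. 243. 325. 265.] 0.69
drawer_upper_handle [228. 166. 316. 189.] 0.89
drawer_upper_handle [128. 161. 167. 197.] 0.47
hairbrush [240. 243. 323. 265.] 0.59
straightener [409. 184. 464. 225.] 0.93
ceramic_jar [407. 244. 445. 285.] 0.76
tumbler [130. 162. 167. 197.] 0.69
perfume_1 [114. 242. 141. 256.] 0.81
perfume_1 [132. 280. 155. 294.] 0.61
```

```bash
python3 - <<'E'
import cv2,numpy as np
a=cv2.imread('pics/top0.png')[60:320,80:500];b=cv2.imread('pics/side0.png')[110:330,150:450]
a=cv2.resize(a,(800,495));cv2.imwrite('pics/t1.png',a)
W=np.load('top0.npy')
m=(abs(W[...,2]-.175)<.006); m[:,:205]=0;m[:,330:]=0
n,l,s,c=cv2.connectedComponentsWithStats(m.astype(np.uint8));k=1+s[1:,4].argmax();print(s[k],c[k])
P=W[l==k];print(P.mean(0),np.median(P[:,2]))
print(cv2.minAreaRect((P[:,:2]*1000).astype(np.float32)), cv2.boxPoints(cv2.minAreaRect((P[:,:2]*1000).astype(np.float32))))
R=W[160:192,220:325];q=R[(abs(R[...,2]-.149)<.009)];print('handle',len(q),cv2.minAreaRect((q[:,:2]*1000).astype(np.float32)),q.mean(0))
for nm,(l_,t,r,b_) in dict(brush=(240,243,323,265),strai=(409,184,464,225),cer=(407,244,445,285),tum=(130,162,167,197)).items():
    q=W[t:b_,l_:r].reshape(-1,3);q=q[q[:,2]>.012];print(nm,np.nanpercentile(q,[3,97],axis=0).round(3).tolist())
E
```

```text
[ 208   79  116   97 7780] [262.6159383  129.26143959]
[0.8008987  0.07067919 0.17548309] 0.17553347364306315
((809.4664916992188, 63.16931915283203), (242.0925750732422, 300.4056701660156), 6.906985282897949) [[ 671.2356   197.72534]
 [ 707.3617  -100.50023]
 [ 947.6974   -71.3867 ]
 [ 911.5713   226.83887]]
handle 305 ((670.6307373046875, 45.071632385253906), (43.18675994873047, 292.16455078125), 7.10178804397583) [0.67005181 0.04567495 0.15200614]
brush [[0.423, -0.093, 0.013], [0.478, 0.139, 0.03]]
strai [[0.562, -0.489, 0.013], [0.652, -0.407, 0.237]]
cer [[0.378, -0.447, 0.059], [0.476, -0.359, 0.128]]
tum [[0.637, 0.376, 0.03], [0.701, 0.439, 0.197]]
```

View pics/t1.png

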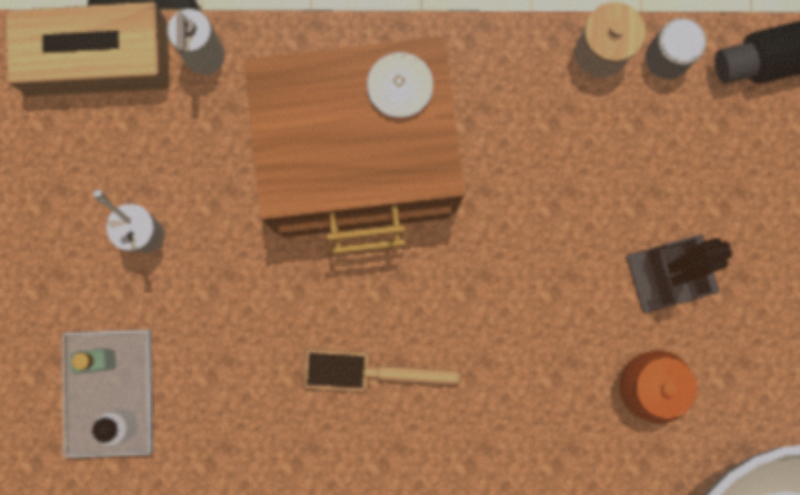

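The top view shows the chest at about (0.81, 0.06), yawed about +0.12 rad. The upper handle is near pixel (272,182), and the lower drawer's handle stands just in front of it. The brush is clear of both.

```bash
cat >> h.py <<'E'
YAW=.1206; C=np.array([.8095,.0632,0])
Rc=Ro.from_euler('z',YAW)
def chest(x,y,z): return C+Rc.apply([x,y,z])
def tool(ang):  # tool down, tool y at world angle ang
    y=np.array([np.cos(ang),np.sin(ang),0]);z=np.array([0,0,-1.]);x=np.cross(y,z)
    return Ro.from_matrix(np.stack([x,y,z],1))
def plan(p,R,n,p0=None,R0=None):
    s=bot.state();p0=np.array(s['tcp_pos']) if p0 is None else p0;R0=Ro.from_quat(s['tool_rot']) if R0 is None else R0
    rv=(R0.inv()*R).as_rotvec();d=(np.array(p)-p0)/n
    for i in range(n):
        Ri=R0*Ro.from_rotvec(rv*i/n)
        print([(Ri.inv().apply(d)*1000).round(1).tolist(),(rv/n).round(4).tolist()])
E
python3 - <<'E'
from h import *
print(chest(-155,0,149)*0,chest(-.155,0,.149),chest(-.192,.055,.133))
plan(chest(-.155,0,.26),tool(YAW),20)
E
```

```text
[-0. -0.  0.] [0.65562582 0.04455228 0.149     ] [0.61227763 0.0947014  0.133     ]
[[32.4, -27.2, -1.4], [0.0, -0.0, -0.0731]]
[[34.3, -24.8, -1.4], [0.0, -0.0, -0.0731]]
[[36.1, -22.2, -1.4], [0.0, -0.0, -0.0731]]
[[37.6, -19.5, -1.4], [0.0, -0.0, -0.0731]]
[[38.9, -16.7, -1.4], [0.0, -0.0, -0.0731]]
[[40.0, -13.8, -1.4], [0.0, -0.0, -0.0731]]
[[40.9, -10.9, -1.4], [0.0, -0.0, -0.0731]]
[[41.6, -7.9, -1.4], [0.0, -0.0, -0.0731]]
[[42.1, -4.8, -1.4], [0.0, -0.0, -0.0731]]
[[42.3, -1.7, -1.4], [0.0, -0.0, -0.0731]]
[[42.3, 1.4, -1.4], [0.0, -0.0, -0.0731]]
[[42.1, 4.5, -1.4], [0.0, -0.0, -0.0731]]
[[41.7, 7.5, -1.4], [0.0, -0.0, -0.0731]]
[[41.0, 10.6, -1.4], [0.0, -0.0, -0.0731]]
[[40.1, 13.5, -1.4], [0.0, -0.0, -0.0731]]
[[39.0, 16.4, -1.4], [0.0, -0.0, -0.0731]]
[[37.7, 19.2, -1.4], [0.0, -0.0, -0.0731]]
[[36.2, 21.9, -1.4], [0.0, -0.0, -0.0731]]
[[34.5, 24.5, -1.4], [0.0, -0.0, -0.0731]]
[[32.6, 27.0, -1.4], [0.0, -0.0, -0.0731]]
```

{"method": "carry_out", "body": {
  "moves": [
    [[32,-27,-2],[0,0,-0.073]],
    [[34,-25,-2],[0,0,-0.073]],
    [[36,-22,-2],[0,0,-0.073]],
    [[38,-20,-2],[0,0,-0.073]],
    [[39,-17,-2],[0,0,-0.073]]
  ],
  "jaw": 0.36
}}

```text
time: 1.42
tcp_pos: [0.2747, -0.4621, 0.2416]
tool_rot: [0.956, 0.294, -0.0, 0.0]
wrist_force: [0.5, -0.5, -1.2]
width: 0.355
```

{"method": "carry_out", "body": {
  "moves": [
    [[40,-14,-2],[0,0,-0.073]],
    [[41,-11,-2],[0,0,-0.073]],
    [[42,-8,-2],[0,0,-0.073]],
    [[42,-5,-2],[0,0,-0.073]],
    [[42,-2,-2],[0,0,-0.073]]
  ]
}}

```text
time: 2.05
tcp_pos: [0.4016, -0.2916, 0.2517]
tool_rot: [0.886, 0.463, 0.0, 0.0]
wrist_force: [0.5, -0.6, -0.4]
width: 0.36
```

{"method": "carry_out", "body": {
  "moves": [
    [[42,1,-1],[0,0,-0.073]],
    [[42,5,-1],[0,0,-0.073]],
    [[42,8,-1],[0,0,-0.073]],
    [[41,11,-1],[0,0,-0.073]],
    [[40,14,-1],[0,0,-0.073]]
  ]
}}

```text
time: 2.68
tcp_pos: [0.5299, -0.1232, 0.2566]
tool_rot: [0.788, 0.616, 0.0, 0.0]
wrist_force: [0.0, 0.1, -0.4]
width: 0.359
```

{"method": "carry_out", "body": {
  "moves": [
    [[39,16,-1],[0,0,-0.073]],
    [[38,19,0],[0,0,-0.073]],
    [[36,22,0],[0,0,-0.073]],
    [[34,25,0],[0,0,-0.073]],
    [[33,27,0],[0,0,-0.073]]
  ]
}}

```text
time: 3.3
tcp_pos: [0.6572, 0.0457, 0.2573]
tool_rot: [0.663, 0.748, 0.0, 0.0]
wrist_force: [0.4, 0.7, 0.5]
width: 0.362
```

```bash
python3 - <<'E'
from h import *
for n in('top','side'):
    W=np.load(n+'0.npy').reshape(-1,3);W=W[~np.isnan(W[:,0])]
    L=Rc.inv().apply(W-C);q=L[(L[:,0]<-.14)&(L[:,0]>-.18)&(abs(L[:,1])<.1)&(L[:,2]>.14)]
    print(n,len(q),np.percentile(q,[2,50,98],axis=0).round(4).tolist())
p,d=snap('side','s1.png');im=cv2.imread('pics/s1.png')[120:320,150:400];cv2.imwrite('pics/s1c.png',cv2.resize(im,(750,600),interpolation=2))
print(bot.state()['q'])
plan(chest(-.155,0,.132),tool(YAW),5)
E
```

```text
top 187 [[-0.1608, -0.057, 0.1469], [-0.1551, -0.0006, 0.154], [-0.142, 0.0566, 0.1601]]
side 92 [[-0.1612, -0.0481, 0.1467], [-0.154, 0.0081, 0.1534], [-0.1453, 0.0613, 0.1587]]
[ 0.48599831  0.62922648 -0.92385235  1.4837696   0.50768336  1.27905668
 -0.36027602]
[[-1.7, -0.9, 25.1], [0.0006, -0.001, 0.0018]]
[[-1.6, -0.9, 25.1], [0.0006, -0.001, 0.0018]]
[[-1.6, -0.9, 25.1], [0.0006, -0.001, 0.0018]]
[[-1.6, -0.9, 25.1], [0.0006, -0.001, 0.0018]]
[[-1.6, -0.8, 25.1], [0.0006, -0.001, 0.0018]]
```

View pics/s1c.png

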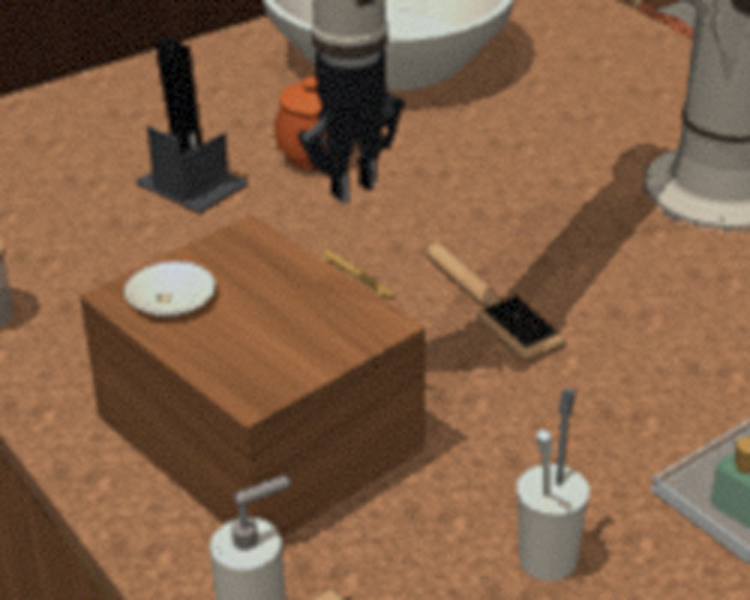

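The side view shows the gripper above and in front of the handle, at about crop (360,270), with the jaws lined up with the chest's depth. The handle positions from both cameras agree with the model (-0.155, 0, about 0.149). Next I go down and grip.

{"method": "carry_out", "body": {
  "moves": [
    [[-2,-1,25],[0,0,0.002]],
    [[-2,-1,25],[0,0,0.002]],
    [[-2,-1,25],[0,0,0.002]],
    [[-1,-1,25],[0,0,0.002]],
    [[-1,0,25],[0,0,0]]
  ]
}}

```text
time: 3.98
tcp_pos: [0.6531, 0.0362, 0.1316]
tool_rot: [0.667, 0.745, 0.0, -0.0]
wrist_force: [-4.2, -0.4, 19.5]
width: 0.36
```

{"method": "carry_out", "body": {
  "moves": [
    [[0,0,0],[0,0,0]],
    [[0,0,0],[0,0,0]],
    [[0,0,0],[0,0,0]]
  ],
  "jaw": 0,
  "force": 40
}}

```text
time: 4.35
tcp_pos: [0.6537, 0.0365, 0.1325]
tool_rot: [0.667, 0.745, 0.001, 0.0]
wrist_force: [3.1, 2.0, -2.6]
width: 0.11
```

{"method": "carry_out", "body": {
  "moves": [
    [[0,-8,0],[0,0,0]],
    [[0,-16,0],[0,0,0]],
    [[0,-20,0],[0,0,0]],
    [[0,-20,0],[0,0,0]],
    [[0,-20,0],[0,0,0]]
  ]
}}

```text
time: 4.97
tcp_pos: [0.5694, 0.0262, 0.1324]
tool_rot: [0.667, 0.745, 0.0, 0.0]
wrist_force: [3.4, 0.4, -2.4]
width: 0.113
```

{"method": "carry_out", "body": {
  "moves": [
    [[0,-20,0],[0,0,0]],
    [[0,-16,0],[0,0,0]],
    [[0,-14,0],[0,0,0]],
    [[0,-10,0],[0,0,0]],
    [[0,-6,0],[0,0,0]]
  ]
}}

```text
time: 5.6
tcp_pos: [0.507, 0.0187, 0.1326]
tool_rot: [0.667, 0.745, 0.002, 0.002]
wrist_force: [23.0, -1.8, -24.5]
width: 0.106
```

{"method": "carry_out", "body": {
  "moves": [
    [[0,-3,0],[0,0,0]],
    [[0,0,0],[0,0,0]],
    [[0,0,0],[0,0,0]]
  ]
}}

```text
time: 5.98
tcp_pos: [0.5071, 0.0188, 0.1326]
tool_rot: [0.668, 0.744, 0.005, 0.003]
wrist_force: [21.9, -1.0, -23.9]
width: 0.112
```

{"method": "carry_out", "body": {
  "moves": [
    [[0,2,0],[0,0,0]],
    [[0,0,0],[0,0,0]],
    [[0,0,0],[0,0,0]]
  ],
  "jaw": 0.36
}}

```text
time: 6.35
tcp_pos: [0.5025, 0.0197, 0.1322]
tool_rot: [0.667, 0.745, -0.0, -0.0]
wrist_force: [-0.3, 0.4, -0.2]
width: 0.36
```

{"method": "carry_out", "body": {
  "moves": [
    [[0,0,-20],[0,0,0]],
    [[0,0,-50],[0,0,0]],
    [[0,-30,-50],[0,0,0]],
    [[0,-60,-20],[0,0,0]],
    [[0,-30,0],[0,0,0]]
  ]
}}

```text
time: 6.98
tcp_pos: [0.3868, 0.0069, 0.2725]
tool_rot: [0.667, 0.745, -0.0, 0.001]
wrist_force: [-0.2, -1.0, 0.8]
width: 0.36
```

```bash
python3 - <<'E'
from h import *
s=bot.state();print(s['tcp_pos'],s['q'],s['time'])
p,d=snap('top','t2.png');W=world('top',d);np.save('t2.npy',W)
for t in('lid_left','lid_right','jar_1'):
    for r in bot.look_for(t,'top')[:3]:
        b=np.round(r['bbox']).astype(int);print(t,b,round(r['p'],2))
L=Rc.inv().apply((W-C).reshape(-1,3)).reshape(W.shape)
for s_ in(1,-1):
    m=(abs(L[...,0]+.192)<.045)&(abs(L[...,1]-s_*.055)<.045)&(abs(L[...,2]-.157)<.008)
    q=W[m];print(s_,m.sum(),q.mean(0),L[m].mean(0)); 
    print(cv2.minEnclosingCircle((q[:,:2]*1000).astype(np.float32)))
m=(abs(L[...,0]+.264)<.02)&(abs(L[...,1])<.12)&(abs(L[...,2]-.162)<.006);print('panel',np.percentile(L[m],[2,50,98],axis=0))
cv2.imwrite('pics/t2c.png',cv2.resize(cv2.imread('pics/t2.png')[80:270,190:390],(630,600),interpolation=2))
E
```

```text
[0.38678184 0.00691957 0.27253997] [ 1.20931562 -0.08752761 -1.21390606  2.08842216 -0.09107547  1.08498432
  0.15056755] 6.975
lid_left [247 189 265 206] 0.9
lid_left [209  82 324 238] 0.23
lid_right [282 184 302 204] 0.69
lid_right [227 164 325 237] 0.38
jar_1 [282 185 302 205] 0.69
jar_1 [284 181 307 204] 0.64
jar_1 [246 187 266 209] 0.44
1 310 [0.611103   0.09428963 0.157246  ] [-0.19321564  0.05473254  0.157246  ]
((611.6535034179688, 94.66180419921875), 28.579328536987305)
-1 310 [ 0.62462759 -0.01466037  0.15725673] [-0.19289683 -0.05505323  0.15725673]
((624.5940551757812, -14.839365005493164), 28.333765029907227)
panel [[-0.27018971 -0.11602002  0.1570003 ]
 [-0.26455106 -0.00058786  0.16236689]
 [-0.25858278  0.11530263  0.16708156]]
```

View pics/t2c.png

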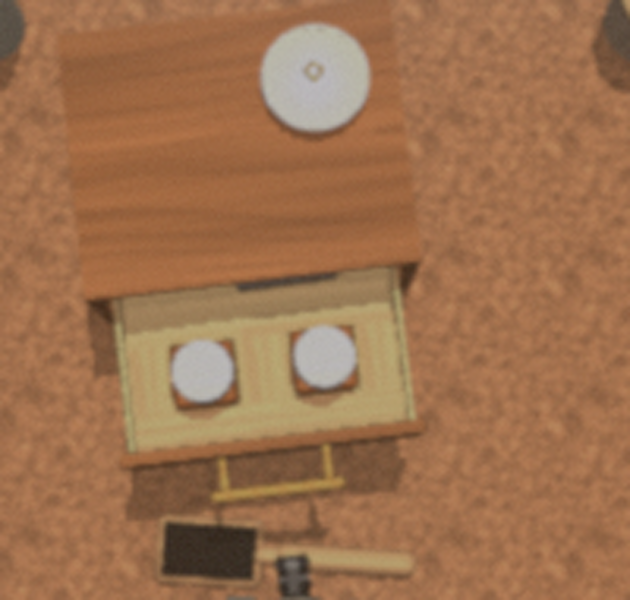

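The drawer is out. The left lid is at crop (203,371) and the right one at (325,356), and the measured centres agree with the model within 1.5 mm.

```bash
python3 - <<'E'
from h import *
T=np.array([.6115,.0945,.22])
plan(T,tool(YAW),5)
E
```

```text
[[12.9, 46.3, 10.6], [0.0004, 0.0009, -0.0023]]
[[12.8, 46.3, 10.6], [0.0004, 0.0009, -0.0023]]
[[12.6, 46.4, 10.6], [0.0004, 0.0009, -0.0023]]
[[12.5, 46.4, 10.6], [0.0004, 0.0009, -0.0023]]
[[12.4, 46.4, 10.6], [0.0004, 0.0009, -0.0023]]
```

{"method": "carry_out", "body": {
  "moves": [
    [[13,46,0],[0,0,-0.0023]],
    [[13,46,10],[0,0,-0.0023]],
    [[13,46,15],[0,0,-0.0023]],
    [[12,47,15],[0,0,-0.0023]],
    [[12,47,13],[0,0,-0.0023]]
  ],
  "jaw": 0.84
}}

```text
time: 7.8
tcp_pos: [0.6016, 0.0935, 0.2137]
tool_rot: [0.662, 0.75, -0.004, -0.004]
wrist_force: [-0.1, -0.6, 1.7]
width: 0.842
```

{"method": "carry_out", "body": {
  "moves": [
    [[0,0,0],[0,0,0]],
    [[0,0,0],[0,0,0]]
  ]
}}

```text
time: 8.05
tcp_pos: [0.5992, 0.0929, 0.2154]
tool_rot: [0.661, 0.75, -0.003, -0.004]
wrist_force: [-0.3, 0.1, -0.4]
width: 0.84
```

```bash
python3 - <<'E'
from h import *
print(bot.state()['q'],bot.state()['width'])
plan([.6115,.0945,.133],tool(YAW),5)
E
```

```text
[ 0.52680105  0.63251322 -1.03946193  1.65895705  0.57357686  1.20067736
 -0.52372677] 0.8398505743800135
[[-0.0, 2.7, 16.5], [-0.0021, -0.0003, 0.001]]
[[0.0, 2.6, 16.5], [-0.0021, -0.0003, 0.001]]
[[0.0, 2.6, 16.5], [-0.0021, -0.0003, 0.001]]
[[0.0, 2.6, 16.5], [-0.0021, -0.0003, 0.001]]
[[0.0, 2.5, 16.5], [-0.0021, -0.0003, 0.001]]
```

{"method": "carry_out", "body": {
  "moves": [
    [[0,12,0],[-0.01,-0.0015,0.005]],
    [[0,1,15],[0,0,0]],
    [[0,0,20],[0,0,0]],
    [[0,0,15],[0,0,0]],
    [[0,0,10],[0,0,0]]
  ]
}}

```text
time: 8.68
tcp_pos: [0.6118, 0.0924, 0.1552]
tool_rot: [0.664, 0.748, -0.001, 0.001]
wrist_force: [-0.5, 0.1, 0.3]
width: 0.842
```

{"method": "carry_out", "body": {
  "moves": [
    [[0,0,8],[0,0,0]],
    [[0,0,8],[0,0,0]],
    [[0,0,6],[0,0,0]],
    [[0,0,0],[0,0,0]]
  ]
}}

```text
time: 9.18
tcp_pos: [0.6125, 0.0927, 0.1345]
tool_rot: [0.664, 0.748, -0.0, 0.002]
wrist_force: [0.7, 0.2, 0.1]
width: 0.841
```

```bash
python3 - <<'E'
from h import *
plan([.6115,.0945,.132],tool(YAW),1)
p,d=snap('side','s2.png');cv2.imwrite('pics/s2c.png',cv2.resize(cv2.imread('pics/s2.png')[150:300,200:350],(600,600),interpolation=2))
E
```

```text
[[1.9, -0.8, 2.4], [0.002, 0.0025, -0.0011]]
```

View pics/s2c.png

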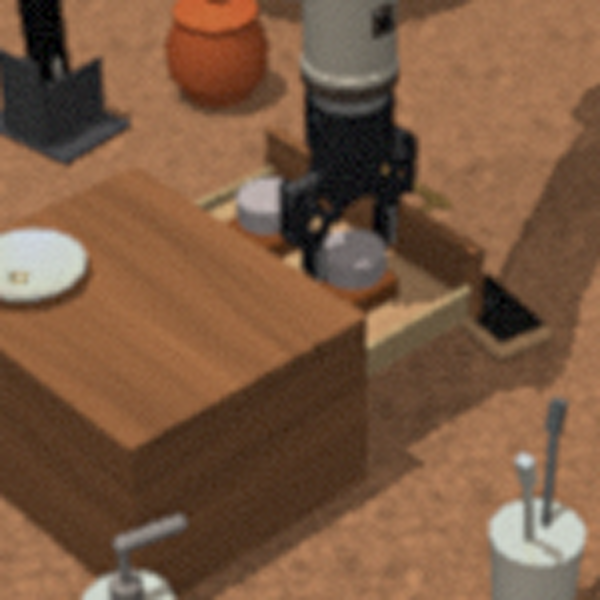

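The fingers straddle the left lid at crop (345,262), with clearance on both sides. I close on it.

{"method": "carry_out", "body": {
  "moves": [
    [[2,-1,1],[0.002,0.002,0]],
    [[0,0,0],[0,0,0]],
    [[0,0,0],[0,0,0]]
  ],
  "jaw": 0,
  "force": 45
}}

```text
time: 9.6
tcp_pos: [0.612, 0.0948, 0.1346]
tool_rot: [0.664, 0.748, 0.0, 0.001]
wrist_force: [0.4, -0.5, 4.6]
width: 0.637
```

```bash
python3 - <<'E'
from h import *
s=bot.state();print(s['wrist_torque'],s['wrist_force'],s['width'],s['tcp_pos'])
E
```

```text
[-0.10371424  0.15344478  0.00874347] [ 0.42754648 -0.52961835  4.56542643] 0.6373940840825753 [0.61196123 0.09482123 0.13456008]
```

{"method": "carry_out", "body": {
  "moves": [
    [[0,0,0],[0,0,0.05]],
    [[0,0,0],[0,0,0.05]],
    [[0,0,0],[0,0,0.05]],
    [[0,0,0],[0,0,0]]
  ]
}}

```text
time: 10.1
tcp_pos: [0.6121, 0.0945, 0.1345]
tool_rot: [0.718, 0.696, 0.0, 0.001]
wrist_force: [-0.3, -0.6, 4.5]
width: 0.637
```

```bash
python3 - <<'E'
from h import *
s=bot.state();print(s['wrist_torque'],s['wrist_force'],s['width'],s['tcp_pos'],s['tool_rot'])
E
```

```text
[-0.27855128  0.06731201 -0.02137099] [-0.30937405 -0.6487096   4.51166532] 0.6368289890038028 [0.6120988  0.09447727 0.13453989] [7.17816257e-01 6.96231769e-01 3.94971802e-04 9.94470157e-04]
```

{"method": "carry_out", "body": {
  "moves": [
    [[0,0,0],[0,0,0.05]],
    [[0,0,0],[0,0,0.05]],
    [[0,0,0],[0,0,0]]
  ]
}}

```text
time: 10.48
tcp_pos: [0.612, 0.0945, 0.1345]
tool_rot: [0.752, 0.66, 0.0, 0.001]
wrist_force: [-0.4, -1.3, 6.5]
width: 0.641
```

```bash
python3 - <<'E'
from h import *
s=bot.state();print(s['wrist_torque'],s['wrist_force'],s['width'],s['tcp_pos'],s['tool_rot'],s['q'])
E
```

```text
[-0.28144644  0.12710164  0.02452699] [-0.36258119 -1.25911079  6.52351839] 0.6410956450781465 [0.61204841 0.09450749 0.13453535] [7.51630627e-01 6.59583478e-01 4.11168760e-04 9.31012533e-04] [ 0.43853741  0.70207241 -0.90732632  1.70302378  0.62764783  1.0521662
 -0.8097305 ]
```

{"method": "carry_out", "body": {
  "moves": [
    [[0,0,0],[0,0,-0.1]],
    [[0,0,0],[0,0,-0.1]],
    [[0,0,0],[0,0,-0.1]],
    [[0,0,0],[0,0,-0.1]],
    [[0,0,0],[0,0,0]]
  ]
}}

```text
time: 11.1
tcp_pos: [0.6121, 0.095, 0.1345]
tool_rot: [0.605, 0.796, 0.001, 0.001]
wrist_force: [0.7, 0.0, 6.2]
width: 0.64
```

```bash
python3 - <<'E'
from h import *
s=bot.state();print(s['wrist_torque'],s['wrist_force'],s['width'],s['tcp_pos'],s['tool_rot'],s['q'])
E
```

```text
[-0.11125718  0.10491915 -0.14000208] [6.96918766e-01 5.35619794e-03 6.23989257e+00] 0.6398107425532256 [0.6121467  0.09499357 0.13453296] [6.05136829e-01 7.96120913e-01 7.46225873e-04 5.94682755e-04] [ 0.48600573  0.74479286 -0.99241593  1.7013031   0.6959709   1.08764533
 -0.45665561]
```

{"method": "carry_out", "body": {
  "moves": [
    [[0,0,0],[0,0,-0.04]],
    [[0,0,0],[0,0,-0.04]],
    [[0,0,0],[0,0,0]]
  ]
}}

```text
time: 11.48
tcp_pos: [0.6121, 0.0949, 0.1345]
tool_rot: [0.575, 0.818, 0.001, 0.0]
wrist_force: [0.2, -0.3, 5.4]
width: 0.637
```

```bash
python3 - <<'E'
from h import *
s=bot.state();print(s['wrist_torque'],s['wrist_force'],s['width'],s['tcp_pos'],s['tool_rot'],s['q'])
E
```

```text
[ 0.01088708  0.15079937 -1.49513417] [ 0.21214367 -0.3458757   5.37115248] 0.6367413738247092 [0.61210044 0.09485462 0.1345378 ] [5.74713486e-01 8.18354282e-01 8.08115721e-04 1.55496103e-04] [ 0.49473435  0.75337074 -1.0078317   1.70070369  0.70783687  1.09508054
 -0.38895739]
```

The −z turn meets a hard stop at 1.5 N m, while +z ran freely, so I unscrew in +z.

{"method": "carry_out", "body": {
  "moves": [
    [[0,0,0],[0,0,0.08]],
    [[0,0,0],[0,0,0.13]],
    [[0,0,0],[0,0,0.13]],
    [[0,0,0],[0,0,0.13]],
    [[0,0,0],[0,0,0.13]]
  ]
}}

```text
time: 12.1
tcp_pos: [0.612, 0.0944, 0.1345]
tool_rot: [0.791, 0.612, 0.0, 0.001]
wrist_force: [-0.7, -1.5, 5.5]
width: 0.639
```

{"method": "carry_out", "body": {
  "moves": [
    [[0,0,0],[0,0,0.13]],
    [[0,0,0],[0,0,0.13]],
    [[0,0,0],[0,0,0.13]],
    [[0,0,0],[0,0,0.13]],
    [[0,0,0],[0,0,0.13]]
  ]
}}

```text
time: 12.72
tcp_pos: [0.6112, 0.0946, 0.1345]
tool_rot: [0.945, 0.327, -0.0, 0.001]
wrist_force: [-3.1, -2.3, 6.5]
width: 0.633
```

{"method": "carry_out", "body": {
  "moves": [
    [[0,0,0],[0,0,0.1]],
    [[0,0,0],[0,0,0.08]],
    [[0,0,0],[0,0,0]],
    [[0,0,0],[0,0,0]]
  ]
}}

```text
time: 13.22
tcp_pos: [0.6112, 0.0949, 0.1345]
tool_rot: [0.97, 0.243, 0.0, 0.0]
wrist_force: [-2.4, -0.9, 8.5]
width: 0.636
```

```bash
python3 - <<'E'
from h import *
s=bot.state();print(s['wrist_torque'],s['wrist_force'],s['width'],s['tcp_pos'],s['q'])
R=Ro.from_quat(s['tool_rot']);y=R.apply([0,1,0]);z=R.apply([0,0,1]);print('turned',YAW-np.arctan2(y[1],y[0]),z)
p,d=snap('side','s3.png');cv2.imwrite('pics/s3c.png',cv2.resize(cv2.imread('pics/s3.png')[180:280,220:320],(600,600),interpolation=2))
E
```

```text
[-0.08060585  0.59261574 -0.03715328] [-2.40801673 -0.8569955   8.50018717] 0.6361421763500964 [0.61124914 0.09494207 0.13450923] [ 0.30864927  0.62071484 -0.69970004  1.70792009  0.46678749  0.98600774
 -1.64240811]
turned 1.2000223285218659 [ 4.64615919e-04 -6.32053509e-04 -9.99999692e-01]
```

View pics/s3c.png

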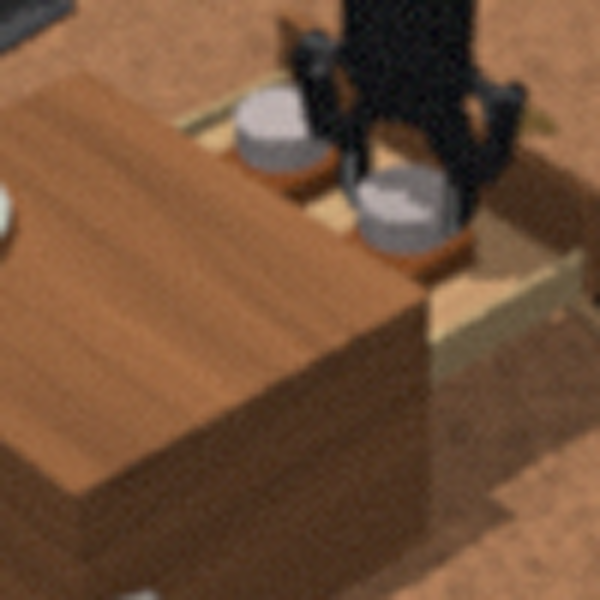

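Tool turned 1.20 rad, lid gripped level. A gentle test lift to feel for the jar's weight.

{"method": "carry_out", "body": {
  "moves": [
    [[0,0,-2],[0,0,0]],
    [[0,0,-2],[0,0,0]],
    [[0,0,-1],[0,0,0]],
    [[0,0,0],[0,0,0]]
  ]
}}

```text
time: 13.78
tcp_pos: [0.6111, 0.0948, 0.1386]
tool_rot: [0.97, 0.243, -0.0, 0.0]
wrist_force: [-2.1, 1.0, 0.3]
width: 0.642
```

{"method": "carry_out", "body": {
  "moves": [
    [[0,0,0],[0,0,0]],
    [[0,0,0],[0,0,0]]
  ]
}}

```text
time: 14.02
tcp_pos: [0.6112, 0.0948, 0.1386]
tool_rot: [0.97, 0.243, -0.0, 0.0]
wrist_force: [-1.1, 0.8, -1.1]
width: 0.64
```

{"method": "carry_out", "body": {
  "moves": [
    [[0,0,-2],[0,0,0]],
    [[0,0,0],[0,0,0]],
    [[0,0,0],[0,0,0]]
  ]
}}

```text
time: 14.4
tcp_pos: [0.6113, 0.0948, 0.1409]
tool_rot: [0.97, 0.243, 0.0, 0.0]
wrist_force: [-1.8, 0.8, -1.3]
width: 0.639
```

```bash
python3 - <<'E'
from h import *
f=[]
for i in range(6):
    bot.get_image('side'); s=bot.state(); f.append(s['wrist_force'])
print(np.round(f,2),s['wrist_torque'])
_,d=snap('side','s4.png');W=world('side',d);L=Rc.inv().apply((W-C).reshape(-1,3))
for y in(.055,-.055):
    q=L[(np.hypot(L[:,0]+.193,L[:,1]-y)<.018)&(L[:,2]>.14)&(L[:,2]<.175)];print(len(q),np.median(q[:,2]))
cv2.imwrite('pics/s4c.png',cv2.resize(cv2.imread('pics/s4.png')[180:280,220:320],(600,600),interpolation=2))
E
```

```text
[[-1.54  0.35 -0.88]
 [-1.39  1.38 -0.37]
 [-1.69  0.   -0.81]
 [-1.28  1.53 -0.13]
 [-1.59  0.63 -1.13]
 [-1.24  0.63  0.46]] [ 0.10942489  0.40797736 -0.02589715]
50 0.16484836793228702
46 0.15758342375160117
```

View pics/s4c.png

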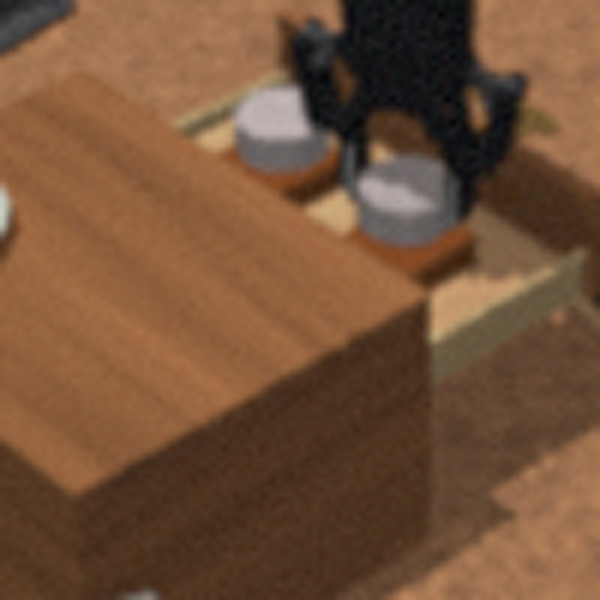

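The vertical force averages −0.5 N, which is the lid alone (0.44 N). The lid has risen about 7 mm, and the amber jar still sits at crop (420,255). I lift it on.

{"method": "carry_out", "body": {
  "moves": [
    [[0,0,-4],[0,0,0]],
    [[0,0,-6],[0,0,0]],
    [[0,0,-8],[0,0,0]],
    [[0,0,-8],[0,0,0]],
    [[0,0,-8],[0,0,0]]
  ]
}}

```text
time: 15.38
tcp_pos: [0.6118, 0.0947, 0.1758]
tool_rot: [0.97, 0.243, 0.001, 0.0]
wrist_force: [0.3, 1.2, -0.2]
width: 0.637
```

{"method": "carry_out", "body": {
  "moves": [
    [[0,0,-10],[0,0,0]],
    [[0,0,-10],[0,0,0]],
    [[0,0,-10],[0,0,0]],
    [[0,0,-6],[0,0,0]],
    [[0,0,-4],[0,0,0]]
  ]
}}

```text
time: 16.0
tcp_pos: [0.6115, 0.0947, 0.2153]
tool_rot: [0.97, 0.243, 0.0, 0.0]
wrist_force: [0.2, -0.5, -0.7]
width: 0.636
```

{"method": "carry_out", "body": {
  "moves": [
    [[0,0,0],[0,0,0]],
    [[0,0,0],[0,0,0]],
    [[0,0,0],[0,0,0]]
  ]
}}

```text
time: 16.38
tcp_pos: [0.6112, 0.0946, 0.2145]
tool_rot: [0.97, 0.243, -0.0, 0.0]
wrist_force: [0.3, 0.2, -1.0]
width: 0.638
```

```bash
python3 - <<'E'
from h import *
_,d=snap('side','s5.png');W=world('side',d);L=Rc.inv().apply((W-C).reshape(-1,3));s=bot.state()
print(s['tcp_pos'],s['width'],s['wrist_force'],abs(np.array(s['joint_velocities'])).max())
for y in(.055,-.055):
    q=L[(np.hypot(L[:,0]+.193,L[:,1]-y)<.018)&(L[:,2]>.12)&(L[:,2]<.26)];print(len(q),np.percentile(q[:,2],[10,50,90]))
cv2.imwrite('pics/s5c.png',cv2.resize(cv2.imread('pics/s5.png')[160:280,210:330],(600,600),interpolation=2))
E
```

```text
[0.61122861 0.09467019 0.21448309] 0.6426248405128545 [ 0.47452037  0.71752381 -0.677293  ] 0.0027412911954033505
116 [0.14118603 0.15505788 0.23901498]
43 [0.15456287 0.1582079  0.16105238]
```

View pics/s5c.png

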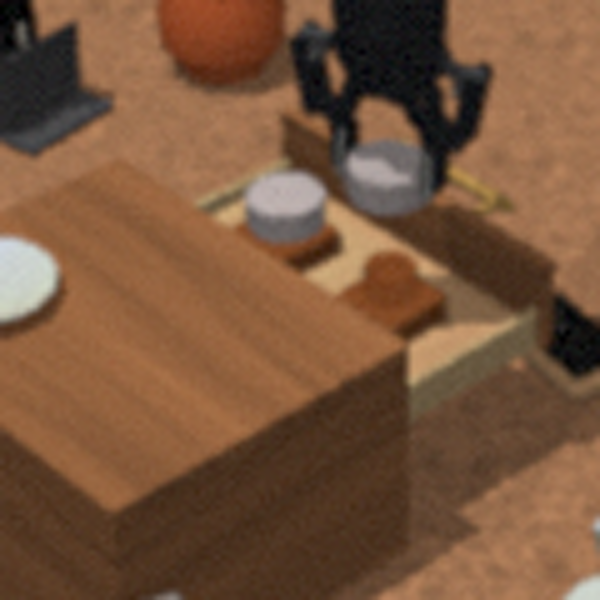

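The lid is held level. Its top is at z ≈ 0.239, which is 82 mm above its seat. The open jar is seated with its neck at crop (390,270), and the right lid is in place at (285,205).

```bash
python3 -c "
from h import *
print(bot.hand_in(), bot.state()['time'])"
```

```text
the job is handed in; nothing more can be done
the job is handed in; nothing more can be done
```

The job is handed in: the upper drawer is out, and the gripper holds the left lid about 82 mm above its seat over the open jar.

- **Drawer:** I pulled it about 148 mm by its handle. It stopped there against roughly 22 N, and I left it out.
- **Lid:** I tried it both ways. One way hit a hard stop at 1.5 N m and the other ran free, so I turned it 1.2 rad that way.
- **Lift:** After the first few mm, the wrist carried about 0.5 N on average, which is the lid's weight without the jar. I then raised it straight up.

**Last checks:** The tool was level and still about 17 s into the run (limit 53 s). The camera showed the open jar still in its well and the right lid still on at its original height (z ≈ 0.158 m). None of the last checks failed. The left jar's neck read about 3 mm higher than expected, which I took as within the camera's accuracy. I didn't re-measure the drawer's position or the bystanders after the lift. There was also a brief 19.5 N reading at the wrist as I lowered onto the handle, with no visible effect.

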